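# Rack the spindles chamfer-first by feel

## Task

Lay the two loose spindles from the bench in the two free cradles of the rack, one in each, so that all three lie alike: every spindle with its chamfered end pushed fully home in the bore of the upright plate, which drives that bore's tell-tale pin out at the back. The chamfer is hard to see, so feel for it: a square end stops dead on the face of the plate and the pin stays in, and then the spindle has to be lifted out and turned end for end. Leave the spindle already racked in the middle, the bottle, the jar and the timer where they are.

Things in the scene. Friction and masses are not known exactly. Their poses are not given: they have to be found in the camera images.
- spindle_a_mid (a point): Loose dark steel spindle, lying level: barrel 24 mm in diameter, 90 mm long, with an orange square grip block 26 x 26 x 26 mm at mid-length. Point: centre of the block, on the axis, 13 mm above the bench at the start; x along the axis, z up. 0.18 to 0.29 kg.
- spindle_a: Same point as spindle_a_mid. One end of the barrel is square; beyond the other a chamfer (cone 24 to 13 mm in diameter) adds 14 mm (spindle 104 mm in all: 45 mm from the centre to the square end, 59 mm to the chamfer's tip). Which end (x or -x) is chamfered is drawn anew at every start and is NOT told by the axes.
- spindle_b_mid (a point): Second loose spindle, like spindle_a in every way: centre of its grip block.
- spindle_b: Same point as spindle_b_mid. Its chamfered end is drawn independently of spindle_a's.
- spindle_c_mid (a point): Centre of the grip block of a third such spindle, already racked in the middle cradle with its chamfer home: the pattern to copy. Loose; leave it there.
- rack_mid (a point): Home point of the MIDDLE cradle: where the centre of a racked spindle's block lies, 45 mm above the bench. x runs level along the cradle toward the plate with the bores, y across, z up. The plate's face is at x = +49 mm. Pushed home chamfer first, a spindle wedges with its centre at x = 0; square end first it stops at x = +4 mm.
- rack: Fixed rack, origin 45 mm under rack_mid, same axes: grey base 118 x 160 x 10 mm; aluminium plate 14 mm thick, top 76 mm above the bench, with three level bores 20 mm in diameter in line with three cradles 56 mm apart. A 24 mm square end cannot enter a bore; a chamfered end enters 9 mm.
- cradle_l (a point): Home point (as rack_mid, same axes) of the free cradle on the rack's +y side, 56 mm from the middle. A cradle is two white V saddles 10 mm thick, open to the top, centred at x = +25 and -37 mm, V tops 45 mm above the bench; the barrel rests in them.
- cradle_r (a point): Home point (same axes) of the free cradle on the rack's -y side. The block hangs between the saddles, so lower a spindle with its centre at about x = -15 mm, then slide it along +x. Only the base lies below between the saddles.
- telltale_l (a joint): Tell-tale pin, 8 mm, steel with a red band, in the bore of cradle_l: metres it stands out of the plate's back from its start (0; front 2 mm inside the bore). A chamfer fully home puts it at 0.007 to 0.009; it takes about 1 N and stays where pushed. A square end cannot reach it.
- telltale_r (a joint): The same for the bore of cradle_r.
- blue_bottle_mid (a point): Bystander: white bottle with a blue cap, 50 mm in diameter, 100 mm tall, half-way up. It stands in one row with the loose spindles. Leave alone.
- white_jar_mid (a point): Bystander: white jar, 42 mm in diameter, 52 mm tall, half-way up, by the front corner of the big white analyser (282 mm tall) that stands to the left of the rack. Leave alone.
- lab_timer_mid (a point): Bystander: flat timer 62 x 66 x 18 mm, at its centre. Leave alone.

How it is judged:
By the outcome, as a careful person would: the job done as asked, in the order asked, and still so for the second after the job is handed in, with the robot touching nothing.
It also fails if it takes over 72 s, if anything falls off the work surface, if the arm or the gripper's body presses on something with over 40 N, if the wrist force passes 120 N, or if a joint passes its speed limit or range.

## Robot

A 7-joint arm with a two-finger parallel gripper is mounted at the origin on a cart in front of the work surface, level with it; the furniture and walls round the work are solid. World frame = base frame: x ahead of the robot, y to its left, z up, the work surface at z = 0. Lengths are in m, angles in rad, forces in N, time in s.
With the tool pointing down it reaches from about 0.425 to 0.95 m from the base axis. Payload 4.7 kg.
Tool frame: the origin (TCP) lies at the centre of the arm's flange, where the gripper is bolted on; the fingertips stand 173 mm ahead of it and the grasp point (between the pads) lies 155 mm ahead of it (pinch_z is the distance from the TCP to the grasp point, in m); z points along the fingers, y is the direction in which the jaws open and shut (so a half turn about z gives the same grasp; the last joint's range is limited). The gripper opens to 85 mm and grips with 20 to 120 N. Pads are 22 mm wide; open, the fingers measure 114 mm over their backs; the gripper's body (76 mm by 85 mm) begins 54 mm behind the grasp point. The pads swing forward as they close: fully open they stand 13 mm farther back than shut.
Start: joints at [-1.357, 0.469, -0.049, 1.532, 0.024, 1.141, -0.082], TCP at [0.162, 0.655, 0.405] pointing down, gripper open.
Joint ranges: [-2.59, 2.59], [-0.33, 1.99], [-1.39, 1.29], [0.1, 2.45], [-1.04, 4.18], [0.21, 1.99], [-2.66, 2.66]. Speed limits (rad/s): [2.57, 2.57, 3.14, 3.14, 3.14, 3.14, 3.14].

## Interface

Orientations are given as a unit quaternion [x, y, z, w].
In Python, from rig import state, capture, hand_in, pinch_z gives the robot as it stands.
- The arm moves only by the shell command python3 -m pendant 'ROWS' [FORCE]. ROWS is JSON, one flat list of numbers, 7 for each row, row after row: the shift along the tool's x, y, z in mm, then the turn, a rotation vector about the tool's x, y, z in degrees, then the finger opening in mm, from 0 to 85.4. In form: [x, y, z, wx, wy, wz, grip, x, y, z, wx, wy, wz, grip, ...]. A call has 1 to 20 rows; each row shifts and turns the commanded pose from where the row before left it, along the tool's axes as they then stand; what a row does not reach is not made up. A row lasts 1/10 s, in which the tool goes at most 50 mm and 8.59 degrees, less where a joint would pass 70% of its speed; a pose out of reach is approached as far as the arm can. A call is refused whole if a number of a shift passes 50 or a number of a turn 8.59, either way. A call with a gripper value outside its range is refused whole. The fingers move at their own pace and stop on an object; FORCE is the grip in N (left out, the last holds). Time passes only in rows, so rows that do not move let the fingers close. It gives the time, the measured TCP pose, the force and the opening at its end, in the units of the state.
- state(): the state, without advancing time (a new reading comes with each control period).
- capture(name): name is "scene" or "top" or "wrist"; returns a dict with "img" (480x640x3 uint8, red, green, blue), "fx", "fy", "cx", "cy" (pixels), "D" ([k1, k2, p1, p2, k3] as OpenCV has them; the pictures are not rectified), "R" (3x3) and "t" (3): a world point X has camera coordinates R X + t; the wrist camera has in their place "tool_from_camera" (4x4, takes a point from camera to tool coordinates, whose origin is the TCP and whose axes are the flange's). Camera axes: x right, y down, z forward; pixel columns grow to the right and rows downward; lengths in m; the calibration is good to about 2 mm. A picture is of the moment at which its call begins: read the wrist's pose just before it. There is no depth.
- hand_in(): hands the job in, once; it reports no verdict.
The state is a dict: "clock": time; "joints": joint angles; "qd": joint speeds; "joint_efforts": joint torques, N m; "eef_pos": TCP position; "tool_rot": TCP orientation; "ft_force": force on the tool from outside, world axes, zero at the start; "moment": the same for the moment, N m; "finger_gap": finger opening in m.
Only numpy, scipy, OpenCV 4.12 (cv2) and the standard library are available. Lean on these libraries where they do the work, as an engineer would, in place of code of your own. Each camera call takes 0.05 s, during which the arm holds its last target.

## Working session

There is one attempt and no reset: what is moved stays moved. The work goes in short steps, Python scripts to look and compute and a shell command to move; the robot and the scene stay as the last step left them, time stands still between calls to the robot, and variables do not carry over. Pictures are saved under pics/ and viewed, and the job is handed in when it is done.

```bash
ls; mkdir -p pics; python3 - <<'E'
from rig import state,capture,pinch_z
import cv2,numpy as np
s=state();print(s,pinch_z)
for n in ["scene","top","wrist"]:
    c=capture(n);cv2.imwrite(f"pics/{n}0.png",c["img"][:,:,::-1]);print(n,{k:v for k,v in c.items() if k!="img"})
    np.save(f"{n}0.npy",c,allow_pickle=True)
E
```

```text
pics
{'clock': 0.0, 'joints': array([-1.35692769,  0.46947537, -0.04861902,  1.53368921,  0.02408335,
        1.14101383, -0.08229691]), 'qd': array([-3.99445908e-04,  3.74263193e-04,  1.20230679e-03,  2.04912178e-05,
       -2.48195152e-04,  1.47413604e-04,  1.38764460e-03]), 'joint_efforts': array([-5.06674151e-04, -5.10304821e+01, -4.66145820e-02, -2.37711811e+01,
        1.06714104e-02,  7.44608289e-03,  2.50066378e-06]), 'eef_pos': array([0.16216907, 0.65498077, 0.40364028]), 'tool_rot': array([ 1.21062002e-01,  9.92644443e-01, -9.95683151e-04, -9.72529322e-05]), 'ft_force': array([0.3335673 , 1.33082852, 0.24484875]), 'moment': array([ 0.05146315,  0.03457745, -0.00012981]), 'finger_gap': 0.0853125018767936} 0.1547
scene {'fx': 439.9189300719996, 'fy': 439.9189300719996, 'cx': 318.1203503960902, 'cy': 240.56970365447881, 'D': array([0.01729536, 0.        , 0.        , 0.        , 0.        ]), 'R': array([[ 0.44001082, -0.89780929, -0.01813725],
       [-0.69345908, -0.32688909, -0.64207323],
       [ 0.57053044,  0.29509661, -0.76642874]]), 't': array([-0.36037918,  0.38797685
[... 250 characters left out ...]
38],
       [-0.99860506,  0.01201392, -0.05141586],
       [ 0.0516908 ,  0.0238206 , -0.99837901]]), 't': array([-0.08186529,  0.56142247,  1.01409633])}
wrist {'fx': 343.04299858577735, 'fy': 343.04299858577735, 'cx': 314.9004174517003, 'cy': 236.2117843412687, 'D': array([0.01345781, 0.        , 0.        , 0.        , 0.        ]), 'tool_from_camera': array([[ 1.89477083e-03, -9.59865918e-01, -2.80452901e-01,
         7.00732087e-02],
       [ 9.99997883e-01,  1.59354486e-03,  1.30209894e-03,
         2.25502144e-04],
       [-8.02926115e-04, -2.80454774e-01,  9.59866905e-01,
         3.15611272e-02],
       [ 0.00000000e+00,  0.00000000e+00,  0.00000000e+00,
         1.00000000e+00]])}
```

View pics/scene0.png

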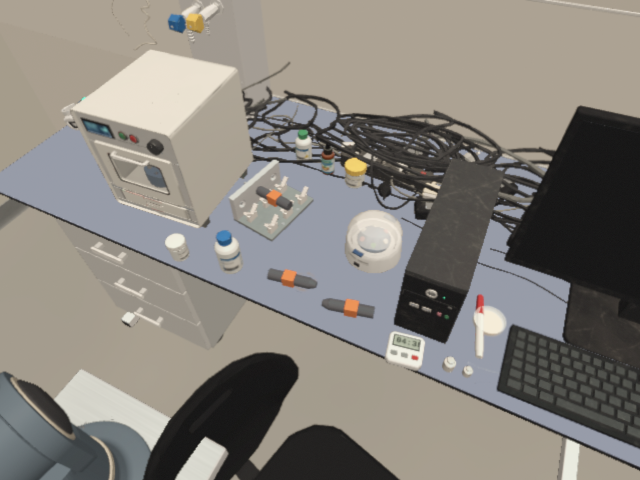

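View pics/top0.png

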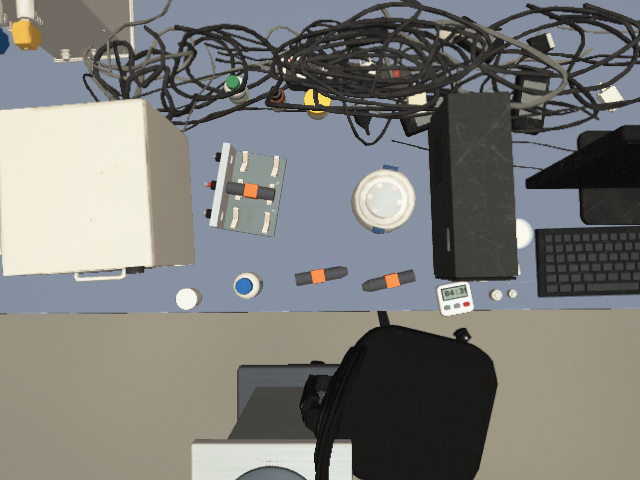

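View pics/wrist0.png

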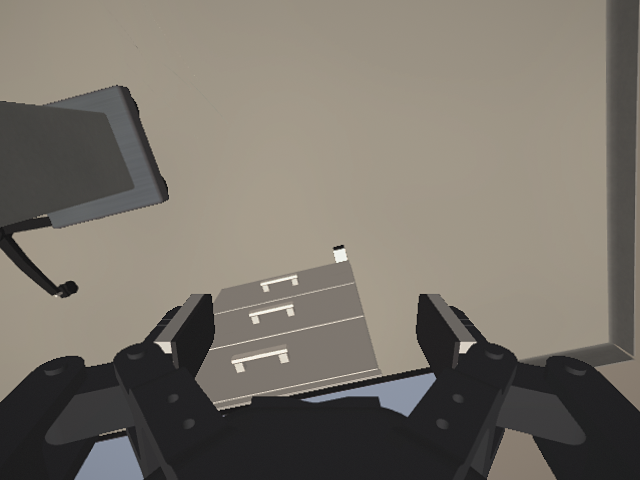

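```bash
cat > h.py <<'E'
import numpy as np,cv2
from scipy.spatial.transform import Rotation as Ro
def ray(c,uv):
    K=np.array([[c["fx"],0,c["cx"]],[0,c["fy"],c["cy"]],[0,0,1]])
    p=cv2.undistortPoints(np.array(uv,float).reshape(-1,1,2),K,c["D"]).reshape(-1,2)
    d=np.c_[p,np.ones(len(p))]
    return -c["R"].T@c["t"], d@c["R"]
def plane(c,uv,z):
    o,d=ray(c,uv); return o+d*((z-o[2])/d[:,2])[:,None]
def proj(c,X):
    K=np.array([[c["fx"],0,c["cx"]],[0,c["fy"],c["cy"]],[0,0,1]])
    return cv2.projectPoints(np.array(X,float).reshape(-1,1,3),cv2.Rodrigues(c["R"])[0],c["t"],K,c["D"])[0].reshape(-1,2)
def tri(c1,u1,c2,u2):
    o1,d1=ray(c1,[u1]);o2,d2=ray(c2,[u2]);d1=d1[0]/np.linalg.norm(d1);d2=d2[0]/np.linalg.norm(d2)
    A=np.c_[d1,-d2];s=np.linalg.lstsq(A,o2-o1,rcond=None)[0]
    a=o1+s[0]*d1;b=o2+s[1]*d2;return (a+b)/2,np.linalg.norm(a-b)
def wristcam(c,s):
    T=np.eye(4);T[:3,:3]=Ro.from_quat(s["tool_rot"]).as_matrix();T[:3,3]=s["eef_pos"]
    M=np.linalg.inv(T@c["tool_from_camera"]);c=dict(c);c["R"]=M[:3,:3];c["t"]=M[:3,3];return c
def load(n): return np.load(n+".npy",allow_pickle=True).item()
def orange(c,amin=20):
    h=cv2.cvtColor(c["img"],cv2.COLOR_RGB2HSV)
    m=cv2.inRange(h,(5,150,120),(16,255,255))
    n,l,st,ce=cv2.connectedComponentsWithStats(m)
    return [(ce[i],st[i][4],l==i) for i in range(1,n) if st[i][4]>amin]
E
python3 - <<'E'
from h import *
t=load("top0");s=load("scene0")
for n,c in(("top",t),("scene",s)):
    for ce,a,m in orange(c): print(n,ce.round(1),a,plane(c,[ce],.02)[0].round(4),plane(c,[ce],.05)[0].round(4))
cv2.imwrite("pics/t1.png",cv2.resize(t["img"][130:310,170:430,::-1],None,fx=3,fy=3,interpolation=2))
cv2.imwrite("pics/s1.png",cv2.resize(s["img"][150:330,200:400,::-1],None,fx=3.3,fy=3.3,interpolation=2)[:600])
E
```

```text
top [250.2 190.2] 179 [0.6496 0.0344 0.02  ] [0.6454 0.0301 0.05  ]
top [317.6 275.6] 165 [ 0.479  -0.0977  0.02  ] [ 0.4798 -0.0981  0.05  ]
top [391.9 280.1] 173 [ 0.4687 -0.2428  0.02  ] [ 0.4698 -0.239   0.05  ]
scene [272.7 197.2] 125 [0.669  0.0478 0.02  ] [0.6436 0.0298 0.05  ]
scene [288.  277.9] 164 [ 0.4768 -0.0991  0.02  ] [ 0.4592 -0.1111  0.05  ]
scene [350.6 307.8] 189 [ 0.4668 -0.2435  0.02  ] [ 0.4496 -0.2497  0.05  ]
```

```bash
python3 -m pendant --help 2>&1 | head -20
```

```text
invalid input: not JSON, or not a number
```

View pics/t1.png

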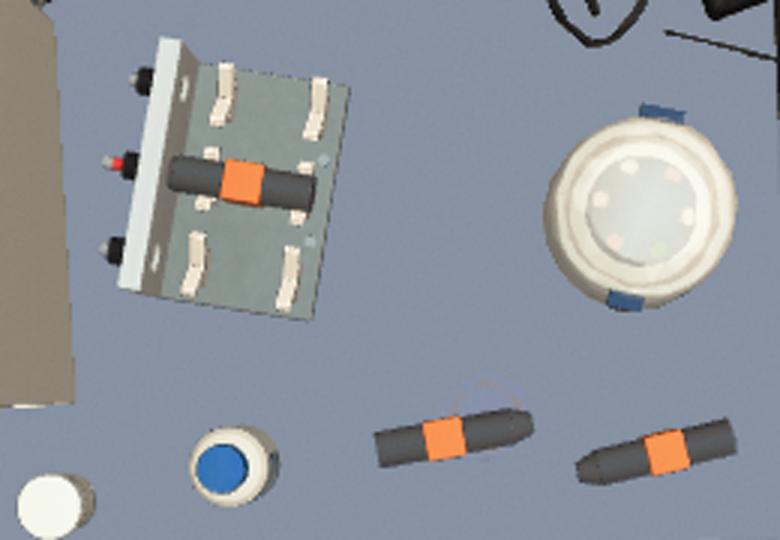

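View pics/s1.png

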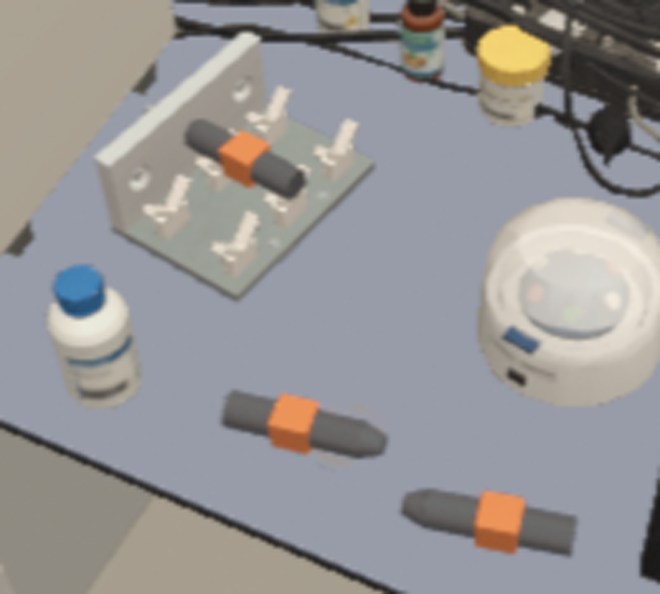

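```bash
cat >> h.py <<'E'
def dark_axis(c,ce,z,box=45,thr=75):
    # minAreaRect of dark+orange blob around orange centroid
    x,y=int(ce[0]),int(ce[1]);x0=max(x-box,0);y0=max(y-box,0)
    im=c["img"][y0:y+box,x0:x+box];h=cv2.cvtColor(im,cv2.COLOR_RGB2HSV)
    m=((h[:,:,2]<thr)|cv2.inRange(h,(5,130,90),(16,255,255)).astype(bool)).astype(np.uint8)
    n,l,st,cc=cv2.connectedComponentsWithStats(m,connectivity=4)
    i=l[y-y0,x-x0];pts=np.argwhere(l==i)[:,::-1]+[x0,y0]
    P=plane(c,pts,z)[:,:2];mu=P.mean(0);w,V=np.linalg.eigh(np.cov((P-mu).T));d=V[:,1];d=d*np.sign(d[1])
    o=plane(c,[ce],z)[0,:2];s=(P-o)@d;return o,np.degrees(np.arctan2(d[1],d[0])),s.min(),s.max(),len(pts)
E
python3 - <<'E'
from h import *
for n in("top0","scene0"):
    c=load(n)
    for (ce,a,m),z in zip(orange(c),(.045,.015,.015)): print(n,[np.round(v,4) for v in dark_axis(c,ce,z)])
t=load("top0")
print("analyser top corners",plane(t,[(147,100),(155,268),(3,276)],.282).round(3), plane(t,[(190,130),(194,265)],0.0).round(3))
print("plate top ends px->",plane(t,[(170+160/3,130+290/3-1),],.076))
print(plane(t,[(170+128/3,130+288/3),(170+172/3,130+40/3)],.076).round(4))
print("bottle",plane(t,[(245,286)],.1).round(3),"jar",plane(t,[(188,299)],.05).round(3))
E
```

```text
top0 [array([0.6461, 0.0308]), np.float64(84.3596), np.float64(-0.0378), np.float64(0.0469), np.int64(244)]
top0 [array([ 0.4789, -0.0976]), np.float64(117.1558), np.float64(-0.0452), np.float64(0.0149), np.int64(193)]
top0 [array([ 0.4685, -0.2435]), np.float64(120.1744), np.float64(-0.0442), np.float64(0.0152), np.int64(207)]
scene0 [array([0.6479, 0.0328]), np.float64(23.254), np.float64(-0.0284), np.float64(0.0241), np.int64(138)]
scene0 [array([ 0.4797, -0.0971]), np.float64(27.5755), np.float64(-0.0206), np.float64(0.0205), np.int64(189)]
scene0 [array([ 0.4697, -0.2425]), np.float64(16.2279), np.float64(-0.0181), np.float64(0.0193), np.int64(214)]
analyser top corners [[0.752 0.152 0.282]
 [0.5   0.138 0.282]
 [0.49  0.367 0.282]] [[0.778 0.161 0.   ]
 [0.502 0.152 0.   ]]
plate top ends px-> [[0.57564896 0.07715631 0.076     ]]
[[0.5753 0.0973 0.076 ]
 [0.7315 0.0694 0.076 ]]
bottle [[0.464 0.033 0.1  ]] jar [[0.438 0.151 0.05 ]]
```

```bash
cat >> h.py <<'E'
def plan(p0,q0,target,yaw,n,grip,lift=None):
    """rows from pose to target with tool down and tool-y at world yaw(deg); n rows; returns even steps"""
    R0=Ro.from_quat(q0)
    y=np.radians(yaw);Rt=Ro.from_matrix(np.c_[[-np.sin(y),np.cos(y),0],[np.cos(y),np.sin(y),0],[0,0,-1]])
    rv=(R0.inv()*Rt).as_rotvec(degrees=True)
    step=Ro.from_rotvec(rv/n,degrees=True);R=R0;d=(np.array(target)-p0)/n;rows=[]
    for i in range(n):
        rows+=list(np.round(R.inv().apply(d)*1000,1))+list(np.round(rv/n,2))+[grip];R=R*step
    print("["+",".join(f"{v:g}" for v in rows)+"]",rv.round(1))
E
python3 - <<'E'
from h import *
from rig import state
s=state()
plan(s["eef_pos"],s["tool_rot"],[0.54,0.0,0.46],0,18,85)
E
```

```text
[-29.1,-30.3,-3.1,-0,0,4.23,85,-31.3,-28.1,-3.1,-0,0,4.23,85,-33.3,-25.7,-3.1,-0,0,4.23,85,-35.1,-23.2,-3.1,-0,0,4.23,85,-36.7,-20.5,-3.1,-0,0,4.23,85,-38.1,-17.7,-3.1,-0,0,4.23,85,-39.3,-14.9,-3.1,-0,0,4.23,85,-40.3,-12,-3.1,-0,0,4.23,85,-41,-9,-3.1,-0,0,4.23,85,-41.6,-5.9,-3.1,-0,0,4.23,85,-41.9,-2.8,-3.1,-0,0,4.23,85,-42,0.3,-3.1,-0,0,4.23,85,-41.9,3.4,-3.1,-0,0,4.23,85,-41.5,6.5,-3.1,-0,0,4.23,85,-40.9,9.5,-3.1,-0,0,4.23,85,-40.1,12.5,-3.1,-0,0,4.23,85,-39.1,15.4,-3.1,-0,0,4.23,85,-37.8,18.2,-3.1,-0,0,4.23,85] [-0.1  0.1 76.1]
```

```bash
python3 -m pendant '[-29,-30,-10,0,0,4.23,85,-31,-28,-10,0,0,4.23,85,-33,-26,-10,0,0,4.23,85,-35,-23,-10,0,0,4.23,85,-37,-20.5,-10,0,0,4.23,85,-38,-18,-10,0,0,4.23,85,-39,-15,-10,0,0,4.23,85,-40,-12,-10,0,0,4.23,85,-41,-9,0,0,0,4.23,85,-41.5,-6,0,0,0,4.23,85,-42,-3,0,0,0,4.23,85,-42,0,0,0,0,4.23,85,-42,3.5,0,0,0,4.23,85,-41.5,6.5,0,0,0,4.23,85,-41,9.5,0,0,0,4.23,85,-40,12.5,10,0,0,4.23,85,-39,15.5,10,0,0,4.23,85,-38,18,10,0,0,4.23,85,0,0,0,0,0,0,50,0,0,0,0,0,0,50]' 40
python3 - <<'E'
from h import *
from rig import state,capture
s=state();c=wristcam(capture("wrist"),s);np.save("w1.npy",c,allow_pickle=True)
print(s["joints"].round(3),s["clock"],s["ft_force"])
cv2.imwrite("pics/w1.png",c["img"][:,:,::-1])
for ce,a,m in orange(c): print(ce.round(1),a,plane(c,[ce],.022)[0].round(4),plane(c,[ce],.054)[0].round(4))
E
```

```text
clock: 2.15
eef_pos: [0.5382, -0.0008, 0.4541]
tool_rot: [0.708, 0.706, -0.001, -0.0]
ft_force: [-0.9, 0.7, -0.0]
finger_gap: 0.0588
[-0.568  0.217  0.588  1.821 -0.131  1.144  0.061] 2.15 [-0.85825565  0.70129687 -0.04039221]
[408.8 172.5] 214 [0.6471 0.0299 0.022 ] [0.6385 0.0332 0.054 ]
[274.7 269.9] 116 [ 0.4886 -0.0904  0.022 ] [ 0.4927 -0.0775  0.054 ]
[269.4 369.4] 190 [ 0.4764 -0.2363  0.022 ] [ 0.4815 -0.2118  0.054 ]
```

View pics/w1.png

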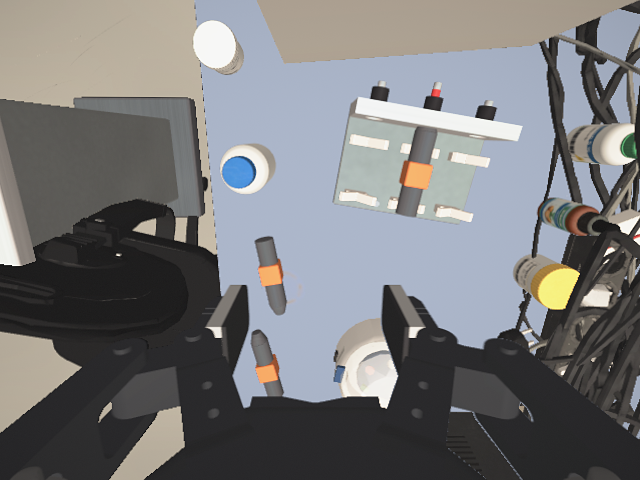

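```bash
python3 -m pendant '[0,0,0,0,0,0,50,0,0,0,0,0,0,50]'
python3 - <<'E'
import h
from h import *
from rig import state,capture
s=state();c=wristcam(capture("wrist"),s);s2=state()
np.save("w2.npy",c,allow_pickle=True)
print(s["eef_pos"],s2["eef_pos"])
def orange2(c):
    hh=cv2.cvtColor(c["img"],cv2.COLOR_RGB2HSV);m=cv2.inRange(hh,(3,110,80),(18,255,255))
    n,l,st,ce=cv2.connectedComponentsWithStats(m);return [ce[i] for i in range(1,n) if st[i][4]>80],[st[i] for i in range(1,n) if st[i][4]>80]
t=load("top0");sc=load("scene0")
for nm,k in(("w2",c),("top",t),("sc",sc)):
    ces,st=orange2(k)
    for ce,a in zip(ces,st): print(nm,ce.round(1),a,plane(k,[ce],.02)[0].round(4),plane(k,[ce],.052)[0].round(4))
E
```

```text
clock: 2.4
eef_pos: [0.5379, 0.0013, 0.4549]
tool_rot: [0.706, 0.708, 0.0, -0.0]
ft_force: [-0.1, -0.0, -0.2]
finger_gap: 0.0498
[0.53788342 0.00125276 0.45493704] [0.53789139 0.00104863 0.45493794]
w2 [414.8 177.4] [399 163  33  29 717] [0.6557 0.027  0.02  ] [0.6464 0.0306 0.052 ]
w2 [576.1 221.8] [566 209  30  30 339] [ 0.8533 -0.0256  0.02  ] [ 0.8284 -0.0178  0.052 ]
w2 [270.2 275.8] [258 261  24  27 451] [ 0.4831 -0.0972  0.02  ] [ 0.4876 -0.0837  0.052 ]
w2 [267.  372.6] [255 356  23  28 390] [ 0.4741 -0.241   0.02  ] [ 0.4793 -0.2161  0.052 ]
top [250.3 190.6] [243 183  16  16 197] [0.6488 0.0342 0.02  ] [0.6444 0.0296 0.052 ]
top [317.7 275.8] [311 269  15  15 177] [ 0.4786 -0.0979  0.02  ] [ 0.4795 -0.0984  0.052 ]
top [391.8 280.2] [384 273  16  16 184] [ 0.4686 -0.2427  0.02  ] [ 0.4698 -0.2386  0.052 ]
sc [272.8 197. ] [266 190  16  17 154] [0.6697 0.048  0.02  ] [0.6426 0.0289 0.052 ]
sc [288.1 277.8] [281 270  15  17 200] [ 0.477  -0.0991  0.02  ] [ 0.4582 -0.1119  0.052 ]
sc [350.7 307.5] [344 299  15  18 226] [ 0.4675 -0.2434  0.02  ] [ 0.4491 -0.25    0.052 ]
```

```bash
python3 - <<'E'
from h import *
for nm,thrs in(("top0",(95,105)),("w2",(80,95,)),):
  c=load(nm)
  hh=cv2.cvtColor(c["img"],cv2.COLOR_RGB2HSV);m=cv2.inRange(hh,(3,110,80),(18,255,255))
  n,l,st,ce=cv2.connectedComponentsWithStats(m)
  for i in range(1,n):
    if st[i][4]<80 or (nm=="w2" and abs(ce[i][0]-576)<9):continue
    for th in thrs:
      z=.05 if (ce[i][1]<200) else .018
      try: print(nm,ce[i].round(0),th,[np.round(v,4) for v in dark_axis(c,ce[i],z,55,th)])
      except Exception as e: print(e)
w=load("w2");cv2.imwrite("pics/w2c.png",cv2.resize(w["img"][75:240,325:525,::-1],None,fx=3.6,fy=3.6,interpolation=2))
cv2.imwrite("pics/w2d.png",cv2.resize(w["img"][230:400,220:320,::-1],None,fx=3.5,fy=3.5,interpolation=2))
E
```

```text
top0 [250. 191.] 95 [array([0.6447, 0.0299]), np.float64(79.9563), np.float64(-0.0473), np.float64(0.0484), np.int64(600)]
top0 [250. 191.] 105 [array([0.6447, 0.0299]), np.float64(80.3155), np.float64(-0.0473), np.float64(0.0493), np.int64(626)]
top0 [318. 276.] 95 [array([ 0.4785, -0.0979]), np.float64(99.603), np.float64(-0.0583), np.float64(0.0446), np.int64(582)]
top0 [318. 276.] 105 [array([ 0.4785, -0.0979]), np.float64(99.4642), np.float64(-0.0583), np.float64(0.0446), np.int64(628)]
top0 [392. 280.] 95 [array([ 0.4686, -0.2429]), np.float64(103.0109), np.float64(-0.0442), np.float64(0.0594), np.int64(567)]
top0 [392. 280.] 105 [array([ 0.4686, -0.2429]), np.float64(102.7687), np.float64(-0.0442), np.float64(0.0603), np.int64(648)]
w2 [415. 177.] 80 [array([0.647 , 0.0304]), np.float64(16.0675), np.float64(-0.0236), np.float64(0.0184), np.int64(702)]
w2 [415. 177.] 95 [array([0.647 , 0.0304]), np.float64(85.9635), np.float64(-0.0416), np.float64(0.0487), np.int64(871)]
w2 [270. 276.] 80 [array([ 0.4829, -0.098 ]), np.float64(45.9824), np.float64(-0.0178), np.float64(0.0217), np.int64(440)]
w2 [270. 276.] 95 [array([ 0.4829, -0.098 ]), np.float64(102.659), np.float64(-0.0465), np.float64(0.0325), np.int64(487)]
w2 [267. 373.] 80 [array([ 0.4738, -0.2426]), np.float64(59.3519), np.float64(-0.0207), np.float64(0.0275), np.int64(386)]
w2 [267. 373.] 95 [array([ 0.4738, -0.2426]), np.float64(115.6943), np.float64(-0.1143), np.float64(0.1081), np.int64(6698)]
```

View pics/w2c.png

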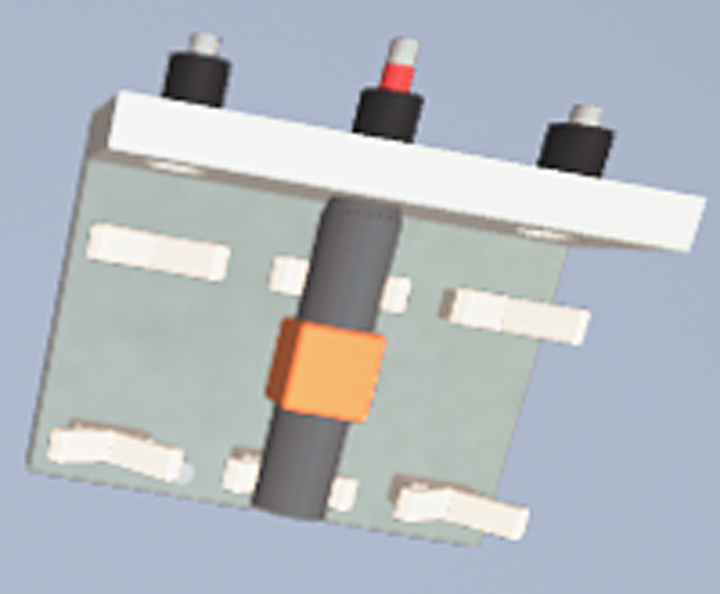

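View pics/w2d.png

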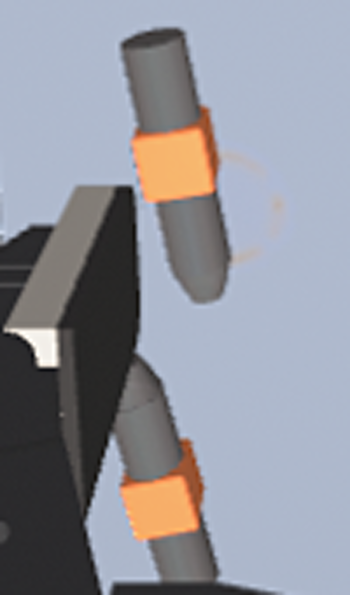

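```bash
python3 - <<'E'
from h import *
w=load("w2");t=load("top0")
f=lambda x,y:(325+x/3.6,75+y/3.6)
print("mid block top w2",plane(w,[f(335,371)],.058).round(4))
print("plate front-top edge? back-top edge",plane(w,[f(118,92),f(705,200)],.076).round(4), "front top",plane(w,[f(105,150),f(690,252)],.076).round(4))
# saddle tops
g=lambda x,y:(220+x/3.5,230+y/3.5)
print("L top face",plane(w,[g(175,170)],.026),"R",plane(w,[g(162,510)],.026))
print("top-view block (use z .05 /.02)")
for d in (84,80): pass
a,b=plane(w,[f(105,150),f(690,252)],.076)[:,:2];m=(a+b)/2;u=b-a;print(np.degrees(np.arctan2(*u[::-1])),m,np.linalg.norm(u))
th=np.radians(80);print("mid from plate",m-0.049*np.array([np.cos(th),np.sin(th)]))
E
```

```text
mid block top w2 [[0.6482 0.0307 0.058 ]]
plate front-top edge? back-top edge [[0.5795 0.1051 0.076 ]
 [0.7374 0.0782 0.076 ]] front top [[0.5766 0.0907 0.076 ]
 [0.7357 0.0648 0.076 ]]
L top face [[ 0.48363526 -0.09835066  0.026     ]] R [[ 0.47401807 -0.24139827  0.026     ]]
top-view block (use z .05 /.02)
-9.248063648345617 [0.6561641  0.07777758] 0.16121483951701138
mid from plate [0.64765534 0.029522  ]
```

```bash
python3 - <<'E'
from h import *
s=load("scene0");t=load("top0")
print("PC bottom front-left, right",plane(s,[(398,324),(447,343)],0).round(3))
print("PC top front L:",tri(s,(402,281),t,(432,277)),tri(s,(456,163),t,(447,94)))
from rig import state
st=state();print(st["eef_pos"],st["finger_gap"])
plan(st["eef_pos"],st["tool_rot"],[0.471,-0.242,0.275],13,8,50)
E
```

```text
PC bottom front-left, right [[ 0.484 -0.337  0.   ]
 [ 0.486 -0.433  0.   ]]
PC top front L: (array([ 0.48320166, -0.31233513,  0.13089126]), np.float64(0.029391951982775277)) (array([ 0.79219656, -0.32842853,  0.16358318]), np.float64(0.007768049213587664))
[0.53789139 0.00104863 0.45493794] 0.04983613212626984
[-30.4,-8.4,22.5,0,-0.01,-1.61,50,-30.1,-9.3,22.5,0,-0.01,-1.61,50,-29.9,-10.1,22.5,0,-0.01,-1.61,50,-29.6,-10.9,22.5,0,-0.01,-1.61,50,-29.2,-11.8,22.5,0,-0.01,-1.61,50,-28.9,-12.6,22.5,0,-0.01,-1.61,50,-28.5,-13.4,22.5,0,-0.01,-1.61,50,-28.1,-14.2,22.5,0,-0.01,-1.61,50] [  0.   -0.  -12.9]
```

```bash
python3 -m pendant '[-30.4,-8.4,22.5,0,0,-1.61,50,-30.1,-9.3,22.5,0,0,-1.61,50,-29.9,-10.1,22.5,0,0,-1.61,50,-29.6,-10.9,22.5,0,0,-1.61,50,-29.2,-11.8,22.5,0,0,-1.61,50,-28.9,-12.6,22.5,0,0,-1.61,50,-28.5,-13.4,22.5,0,0,-1.61,50,-28.1,-14.2,22.5,0,0,-1.61,50,0,0,0,0,0,0,50,0,0,0,0,0,0,50,0,0,0,0,0,0,50]'
python3 - <<'E'
from h import *
from rig import state,capture
s=state();c=wristcam(capture("wrist"),s);np.save("w3.npy",c,allow_pickle=True)
print(s["joints"].round(3),s["eef_pos"],Ro.from_quat(s["tool_rot"]).as_matrix()[:,1],s["clock"])
cv2.imwrite("pics/w3.png",c["img"][:,:,::-1])
hh=cv2.cvtColor(c["img"],cv2.COLOR_RGB2HSV);m=cv2.inRange(hh,(3,110,80),(18,255,255))
n,l,st,ce=cv2.connectedComponentsWithStats(m)
for i in range(1,n):
  if st[i][4]>200: print(ce[i],st[i],plane(c,[ce[i]],.026))
E
```

```text
clock: 3.55
eef_pos: [0.4714, -0.2419, 0.2753]
tool_rot: [0.623, 0.782, 0.001, 0.0]
ft_force: [0.6, 0.4, 0.3]
finger_gap: 0.0498
[-0.035  0.431  0.549  2.028 -0.322  0.765  0.934] [ 0.47144048 -0.24188338  0.27525573] [0.97457704 0.22404778 0.00147486] 3.55
[385.31212616  17.95323545] [ 359    0   54   44 1839] [[ 0.48101776 -0.10243563  0.026     ]]
[312.51410437 244.63892807] [ 294  223   38   41 1418] [[ 0.47121781 -0.2402109   0.026     ]]
```

View pics/w3.png

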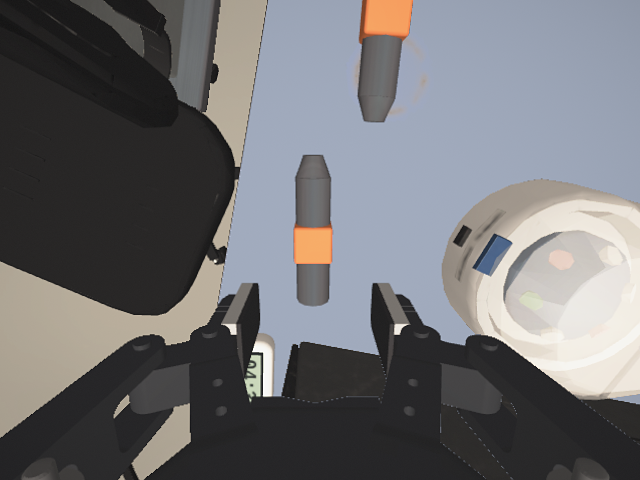

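```bash
python3 -m pendant '[0,0,30,0,0,0,50,0,0,30,0,0,0,50,0,0,25,0,0,0,50,0,0,15,0,0,0,50,0,0,0,0,0,0,50,0,0,0,0,0,0,15,0,0,0,0,0,0,15,0,0,0,0,0,0,15,0,0,0,0,0,0,15]' 70
python3 - <<'E'
from rig import state
from h import *
s=state();print(s["eef_pos"],s["ft_force"],s["finger_gap"])
plan(s["eef_pos"],s["tool_rot"],[0.5,-0.15,0.27],5,5,15)
E
```

```text
clock: 4.5
eef_pos: [0.4712, -0.2433, 0.1761]
tool_rot: [0.624, 0.782, 0.001, 0.001]
ft_force: [-0.8, 0.4, 7.4]
finger_gap: 0.0248
[ 0.47119144 -0.24329408  0.17611469] [-0.83396606  0.43468862  7.44996663] 0.024843806190058253
[16.9,9.8,-18.8,0.03,0.01,1.57,15,17.2,9.3,-18.8,0.03,0.01,1.57,15,17.4,8.9,-18.8,0.03,0.01,1.57,15,17.6,8.4,-18.8,0.03,0.01,1.57,15,17.9,7.9,-18.8,0.03,0.01,1.57,15] [0.1 0.1 7.8]
```

```bash
python3 -m pendant '[0,0,-30,0,0,0,15,0,0,-40,0,0,0,15,0,0,-40,0,0,0,15,0,0,0,0,0,0,15,0,0,0,0,0,0,15]'
python3 - <<'E'
from rig import state
from h import *
s=state();print(s["eef_pos"],s["ft_force"],s["finger_gap"])
th=np.radians(80);ux=np.array([np.cos(th),np.sin(th)]);uy=np.array([-ux[1],ux[0]]);mid=np.array([.6465,.030])
p=mid-.056*uy-.017*ux;print(p)
plan(s["eef_pos"],s["tool_rot"],[*p,0.288],-10,10,15)
E
```

```text
clock: 5.0
eef_pos: [0.4705, -0.2427, 0.2853]
tool_rot: [0.623, 0.782, 0.001, 0.001]
ft_force: [0.2, 0.2, -2.7]
finger_gap: 0.0249
[ 0.47052133 -0.24267731  0.28533296] [ 0.15048968  0.18852701 -2.71080424] 0.02486285936927643
[0.69869722 0.00353397]
[18.9,27.7,-0.2,0.01,-0,2.29,15,20,26.9,-0.2,0.01,-0,2.29,15,21.1,26.1,-0.2,0.01,-0,2.29,15,22.1,25.3,-0.2,0.01,-0,2.29,15,23.1,24.4,-0.2,0.01,-0,2.29,15,24,23.4,-0.2,0.01,-0,2.29,15,25,22.4,-0.2,0.01,-0,2.29,15,25.8,21.4,-0.3,0.01,-0,2.29,15,26.7,20.4,-0.3,0.01,-0,2.29,15,27.5,19.3,-0.3,0.01,-0,2.29,15] [ 0.1 -0.  22.9]
```

```bash
python3 -m pendant '[19,27.5,0,0,0,2.29,15,20,27,0,0,0,2.29,15,21,26,0,0,0,2.29,15,22,25,0,0,0,2.29,15,23,24.5,0,0,0,2.29,15,24,23.5,0,0,0,2.29,15,25,22.5,0,0,0,2.29,15,26,21.5,0,0,0,2.29,15,26.5,20.5,0,0,0,2.29,15,27.5,19.5,0,0,0,2.29,15,0,0,0,0,0,0,15,0,0,0,0,0,0,15,0,0,0,0,0,0,15]'
python3 - <<'E'
from h import *
from rig import state,capture
s=state();c=wristcam(capture("wrist"),s);np.save("w4.npy",c,allow_pickle=True);t=capture("top");np.save("t4.npy",t,allow_pickle=True)
print(s["joints"].round(3),s["eef_pos"],Ro.from_quat(s["tool_rot"]).as_matrix()[:,1],s["clock"])
cv2.imwrite("pics/w4.png",c["img"][:,:,::-1])
cv2.imwrite("pics/t4.png",cv2.resize(t["img"][100:300,170:350,::-1],None,fx=3,fy=3,interpolation=2))
E
```

```text
clock: 6.3
eef_pos: [0.698, 0.0016, 0.283]
tool_rot: [0.767, 0.642, -0.002, -0.001]
ft_force: [0.1, -0.0, -2.2]
finger_gap: 0.0248
[-0.46   0.687  0.615  1.612 -0.451  0.993  0.123] [0.69804051 0.00159123 0.28296104] [ 0.9843144  -0.17639342 -0.0032435 ] 6.3
```

View pics/w4.png

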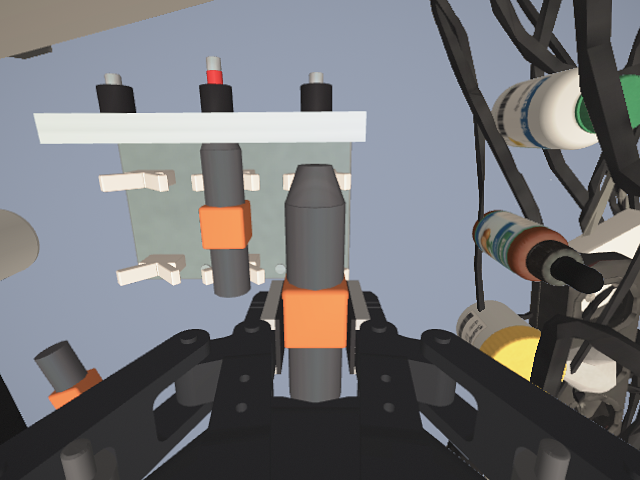

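View pics/t4.png

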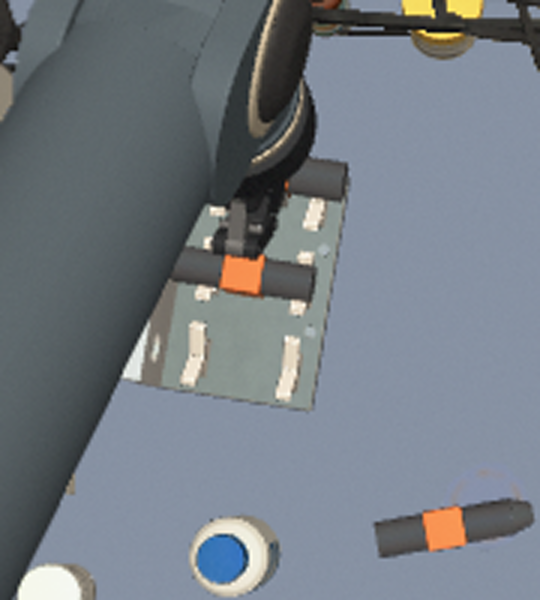

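```bash
python3 - <<'E'
from h import *
from rig import capture
w=load("w4")
hh=cv2.cvtColor(w["img"],cv2.COLOR_RGB2HSV);m=cv2.inRange(hh,(3,110,80),(18,255,255))
n,l,st,ce=cv2.connectedComponentsWithStats(m)
for i in range(1,n):
  if st[i][4]>200: print(ce[i].round(1),st[i])
print("mid block top", plane(w,[(227,226)],.058))
a,b=plane(w,[(41,143),(366,142)],.076)[:,:2];u=b-a;print("plate front top",a,b,np.degrees(np.arctan2(*u[::-1])),np.linalg.norm(u),(a+b)/2)
th=np.radians(80);print("mid from plate",(a+b)/2-0.049*np.array([np.cos(th),np.sin(th)]))
print("held block top z .133:",plane(w,[(316,316)],.283-.163+.013))
# saddle outer ends (tops) of cradle r front saddle: x 284..350 row 181
print("saddles z.045", plane(w,[(284,181),(350,181),(192,181),(259,181),(101,183),(172,181)],.045).round(4))
s=capture("scene");cv2.imwrite("pics/s4.png",s["img"][:,:,::-1])
E
```

```text
[225.4 226.2] [ 199  200   53   49 2154]
[531.9 250.1] [513 230  55  51 936]
[314.9 316.2] [ 281  274   68   74 3975]
[ 74.8 389.5] [ 49 369  53  41 734]
mid block top [[0.65192904 0.03099155 0.058     ]]
plate front top [0.57829191 0.09138627] [0.73540913 0.0643928 ] -9.748511882130755 0.1594191611929833 [0.65685052 0.07788954]
mid from plate [0.64834176 0.02963396]
held block top z .133: [[0.70015054 0.00599092 0.133     ]]
saddles z.045 [[0.6883 0.0494 0.045 ]
 [0.7272 0.0425 0.045 ]
 [0.6342 0.0589 0.045 ]
 [0.6736 0.052  0.045 ]
 [0.5804 0.0671 0.045 ]
 [0.6224 0.061  0.045 ]]
```

View pics/s4.png

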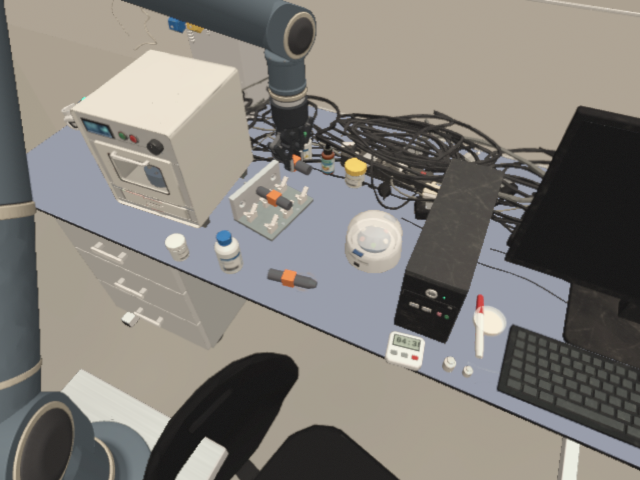

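```bash
python3 -m pendant '[4.5,1,10,0,0,0,15,0,0,25,0,0,0,15,0,0,25,0,0,0,15,0,0,8,0,0,0,15,0,0,0,0,0,0,15,0,0,0,0,0,0,15]'
python3 -m pendant '[0,0,2,0,0,0,15,0,0,2,0,0,0,15,0,0,2,0,0,0,15,0,0,0,0,0,0,15]'
```

```text
clock: 7.05
eef_pos: [0.7012, 0.0067, 0.2175]
tool_rot: [0.767, 0.642, 0.0, 0.0]
ft_force: [0.8, -0.3, -3.1]
finger_gap: 0.0249
clock: 7.45
eef_pos: [0.7007, 0.0071, 0.2106]
tool_rot: [0.766, 0.642, -0.0, -0.0]
ft_force: [-0.3, 0.5, -2.6]
finger_gap: 0.025
```

```bash
python3 -m pendant '[0,0,1.5,0,0,0,15,0,0,1.5,0,0,0,15,0,0,0,0,0,0,15]'; python3 -m pendant '[0,0,1.5,0,0,0,15,0,0,0,0,0,0,15]'
```

```text
clock: 7.75
eef_pos: [0.701, 0.0068, 0.2094]
tool_rot: [0.766, 0.642, 0.0, -0.0]
ft_force: [-4.5, 0.8, 7.2]
finger_gap: 0.0244
clock: 7.95
eef_pos: [0.701, 0.0067, 0.2093]
tool_rot: [0.766, 0.642, 0.001, -0.001]
ft_force: [-6.8, 1.1, 14.4]
finger_gap: 0.0248
```

```bash
python3 -m pendant '[0,-1.2,-1,0,0,0,15,0,0,0,0,0,0,15]'; python3 -m pendant '[3,0,0,0,0,0,15,3,0,0,0,0,0,15,2,0,0,0,0,0,15,0,0,0,0,0,0,15]'
python3 -c "
from h import *
from rig import capture,state
s=state();c=wristcam(capture('wrist'),s);cv2.imwrite('pics/w5.png',c['img'][:,:,::-1])"
```

```text
clock: 8.15
eef_pos: [0.6999, 0.0071, 0.2085]
tool_rot: [0.766, 0.642, 0.001, 0.0]
ft_force: [-3.2, 0.6, 7.5]
finger_gap: 0.0245
clock: 8.55
eef_pos: [0.7003, 0.0108, 0.2082]
tool_rot: [0.767, 0.642, -0.003, 0.002]
ft_force: [-6.0, -7.9, 7.1]
finger_gap: 0.025
```

View pics/w5.png

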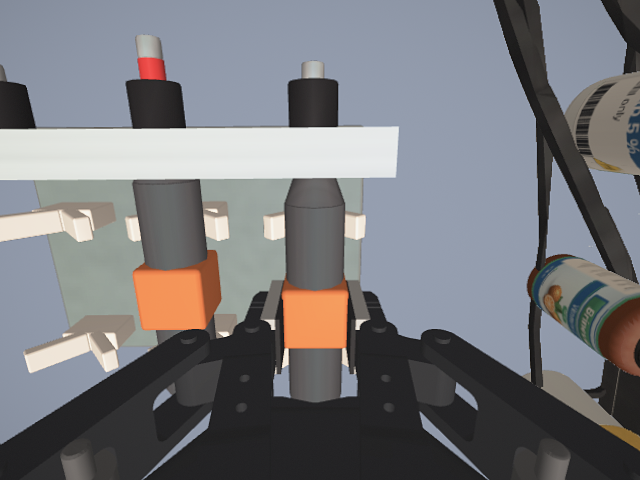

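```bash
python3 -m pendant '[-3,-1.5,-0.5,0,0,0,15,0,0,0,0,0,0,15]'; python3 -m pendant '[3,0,0,0,0,0,15,2,0,0,0,0,0,15,0,0,0,0,0,0,15]'
```

```text
clock: 8.8
eef_pos: [0.6996, 0.0106, 0.2083]
tool_rot: [0.767, 0.642, 0.0, 0.002]
ft_force: [2.1, -5.1, 2.8]
finger_gap: 0.0246
clock: 9.1
eef_pos: [0.7006, 0.0162, 0.2082]
tool_rot: [0.766, 0.642, 0.0, 0.002]
ft_force: [1.4, -4.7, 3.2]
finger_gap: 0.0251
```

```bash
python3 -m pendant '[3,0,0,0,0,0,15,2,0,0,0,0,0,15,0,0,0,0,0,0,15]'; python3 -m pendant '[2,0,0,0,0,0,15,2,0,0,0,0,0,15,0,0,0,0,0,0,15]'
python3 -c "
from h import *
from rig import capture,state
s=state();c=wristcam(capture('wrist'),s);cv2.imwrite('pics/w6.png',c['img'][:,:,::-1])"
```

```text
clock: 9.4
eef_pos: [0.7012, 0.0197, 0.2083]
tool_rot: [0.767, 0.642, -0.001, 0.002]
ft_force: [0.1, -6.9, 3.6]
finger_gap: 0.0248
clock: 9.7
eef_pos: [0.7014, 0.0207, 0.2083]
tool_rot: [0.767, 0.641, -0.002, 0.004]
ft_force: [-0.2, -11.5, 3.4]
finger_gap: 0.0246
```

View pics/w6.png

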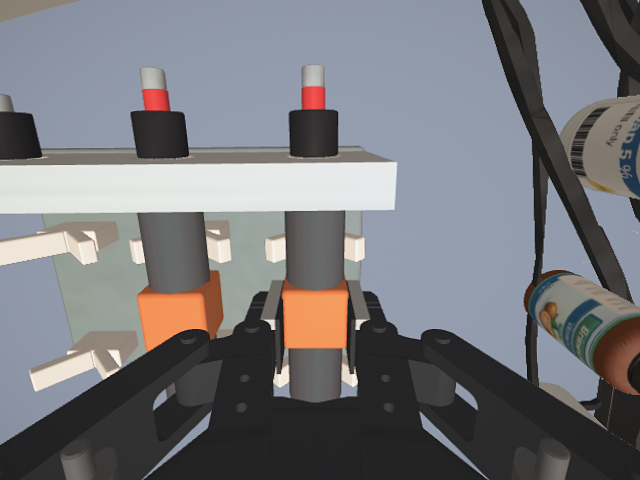

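```bash
python3 -m pendant '[4,0,0,0,0,0,15,4,0,0,0,0,0,15,0,0,0,0,0,0,15,0,0,0,0,0,0,15]'
python3 - <<'E'
from h import *
from rig import capture,state
s=state();c=wristcam(capture('wrist'),s);cv2.imwrite('pics/w7.png',cv2.resize(c['img'][40:360,60:420,::-1],None,fx=1.8,fy=1.8));print(s["eef_pos"])
E
```

```text
clock: 10.15
eef_pos: [0.7017, 0.0227, 0.2085]
tool_rot: [0.769, 0.639, -0.006, 0.006]
ft_force: [-4.5, -22.0, 5.6]
finger_gap: 0.0246
[0.70170759 0.02270376 0.20846315]
```

View pics/w7.png

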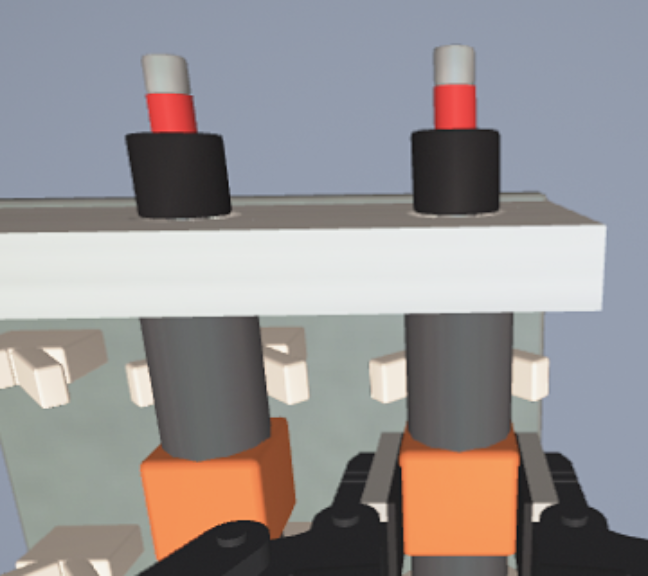

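```bash
python3 -m pendant '[-4,0,0,0,0,0,15,-4,0,0,0,0,0,15,0,0,0,0,0,0,15,0,0,0,0,0,0,38,0,0,0,0,0,0,38,0,0,0,0,0,0,38]'; python3 -m pendant '[0,0,-5,0,0,0,38,0,0,-15,0,0,0,38,0,0,-30,0,0,0,38,0,0,-40,0,0,0,38,0,0,0,0,0,0,38]'
python3 - <<'E'
from h import *
from rig import capture,state
s=state();c=wristcam(capture('wrist'),s);cv2.imwrite('pics/w8.png',c['img'][:,:,::-1]);print(s["eef_pos"],s["joints"].round(3))
E
```

```text
clock: 10.8
eef_pos: [0.7014, 0.0281, 0.2071]
tool_rot: [0.766, 0.643, 0.0, -0.001]
ft_force: [-0.1, -0.3, -0.2]
finger_gap: 0.0377
clock: 11.3
eef_pos: [0.7036, 0.0254, 0.3054]
tool_rot: [0.766, 0.642, 0.005, 0.004]
ft_force: [1.3, 0.1, 0.5]
finger_gap: 0.0382
[0.70355331 0.02541583 0.30537577] [-0.499  0.67   0.629  1.585 -0.444  1.02   0.083]
```

View pics/w8.png

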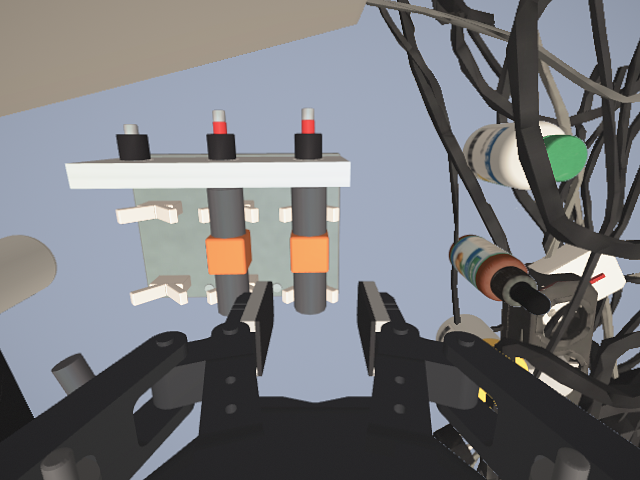

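```bash
python3 - <<'E'
from h import *
from rig import state
s=state()
plan(s["eef_pos"],s["tool_rot"],[.481,-.098,.295],-170.5,20,50)
E
```

```text
[-8,-9.8,0.3,-0,-0.03,8.02,50,-9.3,-8.6,0.3,-0,-0.03,8.02,50,-10.4,-7.2,0.3,-0,-0.03,8.02,50,-11.3,-5.7,0.3,-0,-0.03,8.02,50,-12,-4.1,0.3,-0,-0.03,8.02,50,-12.5,-2.3,0.3,-0,-0.03,8.02,50,-12.7,-0.6,0.3,-0,-0.03,8.02,50,-12.6,1.2,0.3,-0,-0.03,8.02,50,-12.3,2.9,0.3,-0,-0.03,8.02,50,-11.8,4.6,0.3,-0,-0.03,8.02,50,-11.1,6.2,0.3,-0,-0.03,8.02,50,-10.1,7.7,0.4,-0,-0.03,8.02,50,-8.9,9.1,0.4,-0,-0.03,8.02,50,-7.5,10.2,0.4,-0,-0.03,8.02,50,-6,11.2,0.4,-0,-0.03,8.02,50,-4.4,11.9,0.4,-0,-0.03,8.02,50,-2.7,12.4,0.4,-0,-0.03,8.02,50,-1,12.7,0.4,-0,-0.03,8.02,50,0.8,12.7,0.4,-0,-0.03,8.02,50,2.6,12.4,0.4,-0,-0.03,8.02,50] [-1.000e-01 -6.000e-01  1.604e+02]
```

```bash
python3 -m pendant '[-8,-10,0,0,0,8.02,38,-9.3,-8.6,0,0,0,8.02,38,-10.4,-7.2,0,0,0,8.02,50,-11.3,-5.7,0,0,0,8.02,50,-12,-4,0,0,0,8.02,50,-12.5,-2.3,0,0,0,8.02,50,-12.7,-0.6,0,0,0,8.02,50,-12.6,1.2,0,0,0,8.02,50,-12.3,3,0,0,0,8.02,50,-11.8,4.6,0,0,0,8.02,50,-11,6.2,0,0,0,8.02,50,-10,7.7,0.5,0,0,8.02,50,-9,9,0.5,0,0,8.02,50,-7.5,10,0.5,0,0,8.02,50,-6,11,0.5,0,0,8.02,50,-4.4,12,0.5,0,0,8.02,50,-2.7,12.4,0.5,0,0,8.02,50,-1,12.7,0.5,0,0,8.02,50,0.8,12.7,0.5,0,0,8.02,50,2.6,12.4,0.5,0,0,8.02,50]'
python3 -c "
from rig import state
from h import *
s=state();print(s['joints'].round(3),np.degrees(np.arctan2(*Ro.from_quat(s['tool_rot']).as_matrix()[[1,0],1])))"
```

```text
clock: 13.35
eef_pos: [0.4795, -0.0972, 0.2928]
tool_rot: [0.762, -0.648, -0.001, 0.0]
ft_force: [0.2, 0.3, -0.4]
finger_gap: 0.0501
[-0.795  0.634  1.268  2.123 -0.761  0.962 -2.075] -170.7826398879104
```

```bash
python3 -m pendant '[0,0,15,0,0,0,50,0,0,0,0,0,0,50,0,0,0,0,0,0,50]'
python3 - <<'E'
from h import *
from rig import state,capture
s=state();c=wristcam(capture("wrist"),s)
cv2.imwrite("pics/w9.png",c["img"][:,:,::-1])
hh=cv2.cvtColor(c["img"],cv2.COLOR_RGB2HSV);m=cv2.inRange(hh,(3,110,80),(18,255,255))
n,l,st,ce=cv2.connectedComponentsWithStats(m)
for i in range(1,n):
  if st[i][4]>200: print(ce[i],st[i],plane(c,[ce[i]],.026))
print(s["joints"].round(3))
sc=capture("scene");cv2.imwrite("pics/s9.png",sc["img"][:,:,::-1])
E
```

```text
clock: 13.65
eef_pos: [0.4802, -0.0971, 0.2782]
tool_rot: [0.764, -0.646, -0.0, 0.0]
ft_force: [0.2, 0.3, -0.3]
finger_gap: 0.0499
[314.2722063  243.61461318] [ 296  221   38   42 1396] [[ 0.48182947 -0.09836341  0.026     ]]
[ 39.29801325 392.1317145 ] [  14  365   67   50 1359] [[0.66881499 0.05401141 0.026     ]]
[-0.771  0.651  1.235  2.133 -0.789  0.937 -2.05 ]
```

View pics/w9.png

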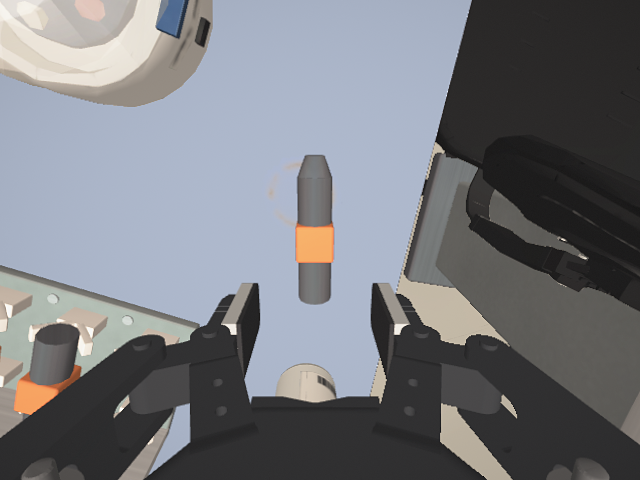

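View pics/s9.png

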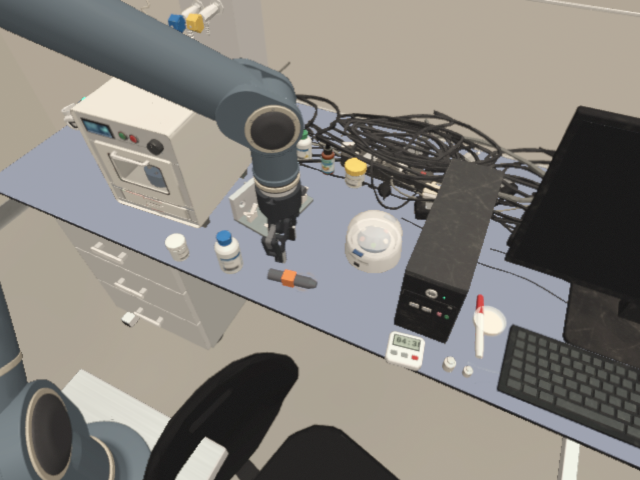

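```bash
python3 -m pendant '[1,-1,32,0,0,0,50,0,0,30,0,0,0,50,0,0,25,0,0,0,50,0,0,15,0,0,0,50,0,0,0,0,0,0,50,0,0,0,0,0,0,15,0,0,0,0,0,0,15,0,0,0,0,0,0,15,0,0,0,0,0,0,15]' 70
python3 -m pendant '[0,0,-30,0,0,0,15,0,0,-40,0,0,0,15,0,0,-40,0,0,0,15,0,0,0,0,0,0,15]'
python3 - <<'E'
from h import *
from rig import state
s=state();print(s["joints"].round(3))
th=np.radians(80);ux=np.array([np.cos(th),np.sin(th)]);p=np.array([.5912,.0415])-.0145*ux;print(p)
plan(s["eef_pos"],s["tool_rot"],[*p,.285],-10,20,15)
E
```

```text
clock: 14.65
eef_pos: [0.4816, -0.0984, 0.1773]
tool_rot: [0.763, -0.646, 0.001, -0.001]
ft_force: [-1.7, 0.5, 6.1]
finger_gap: 0.0248
clock: 15.05
eef_pos: [0.4827, -0.099, 0.2904]
tool_rot: [0.763, -0.646, 0.004, -0.002]
ft_force: [-0.0, 0.1, -2.6]
finger_gap: 0.0246
[-0.773  0.616  1.231  2.119 -0.749  0.934 -2.086]
[0.5886821  0.02722029]
[-5.3,-6.3,0.3,0,-0.04,-8.02,15,-4.4,-7,0.3,0,-0.04,-8.02,15,-3.4,-7.5,0.3,0,-0.04,-8.02,15,-2.3,-7.9,0.3,0,-0.04,-8.02,15,-1.2,-8.2,0.3,0,-0.04,-8.02,15,-0.1,-8.2,0.3,0,-0.04,-8.02,15,1.1,-8.2,0.3,0,-0.04,-8.02,15,2.2,-7.9,0.3,0,-0.04,-8.02,15,3.3,-7.5,0.3,0,-0.04,-8.02,15,4.3,-7,0.3,0,-0.04,-8.02,15,5.3,-6.3,0.3,0,-0.04,-8.02,15,6.1,-5.5,0.3,0,-0.04,-8.02,15,6.8,-4.6,0.3,0,-0.04,-8.02,15,7.4,-3.6,0.3,0,-0.04,-8.02,15,7.8,-2.6,0.3,0,-0.04,-8.02,15,8.1,-1.4,0.3,0,-0.04,-8.02,15,8.2,-0.3,0.3,0,-0.04,-8.02,15,8.2,0.9,0.3,0,-0.04,-8.02,15,8,2,0.3,0,-0.04,-8.02,15,7.6,3.1,0.3,0,-0.04,-8.02,15] [ 1.000e-01 -7.000e-01 -1.605e+02]
```

```bash
python3 -m pendant '[-5.3,-6.3,0,0,0,-8.02,15,-4.4,-7,0,0,0,-8.02,15,-3.4,-7.5,0,0,0,-8.02,15,-2.3,-7.9,0,0,0,-8.02,15,-1.2,-8.2,0,0,0,-8.02,15,0,-8.2,0,0,0,-8.02,15,1.1,-8.2,0,0,0,-8.02,15,2.2,-8,0,0,0,-8.02,15,3.3,-7.5,0,0,0,-8.02,15,4.3,-7,0,0,0,-8.02,15,5.3,-6.3,0,0,0,-8.02,15,6,-5.5,0,0,0,-8.02,15,6.8,-4.6,0,0,0,-8.02,15,7.4,-3.6,0,0,0,-8.02,15,7.8,-2.6,0,0,0,-8.02,15,8,-1.4,0,0,0,-8.02,15,8.2,-0.3,0,0,0,-8.02,15,8.2,1,0,0,0,-8.02,15,8,2,0,0,0,-8.02,15,7.6,3,0,0,0,-8.02,15]'
python3 -m pendant '[0,0,0,0,0,0,15,0,0,0,0,0,0,15]'
python3 - <<'E'
from h import *
from rig import state,capture
s=state();c=wristcam(capture("wrist"),s);cv2.imwrite("pics/w10.png",c["img"][:,:,::-1])
sc=capture("scene");cv2.imwrite("pics/s10.png",sc["img"][:,:,::-1])
print(s["joints"].round(3))
plan(s["eef_pos"],s["tool_rot"],[.5887,.0272,.265],-10,1,15)
E
```

```text
clock: 17.05
eef_pos: [0.5869, 0.0281, 0.2852]
tool_rot: [0.765, 0.645, -0.001, -0.001]
ft_force: [0.8, 0.4, -1.7]
finger_gap: 0.0244
clock: 17.25
eef_pos: [0.5868, 0.0275, 0.2855]
tool_rot: [0.767, 0.641, -0.001, -0.001]
ft_force: [-0.3, -0.4, -3.1]
finger_gap: 0.0248
[-0.444  0.482  0.434  1.882 -0.266  0.836 -0.052]
[0.1,2,20.5,-0.09,0.01,-0.23,15] [-0.1  0.  -0.2]
```

View pics/w10.png

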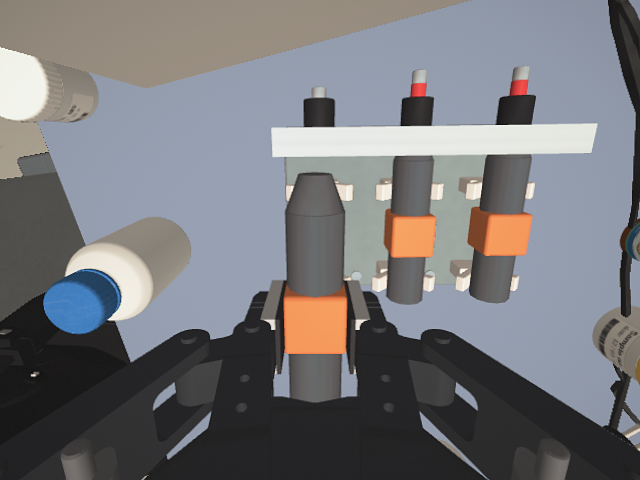

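View pics/s10.png

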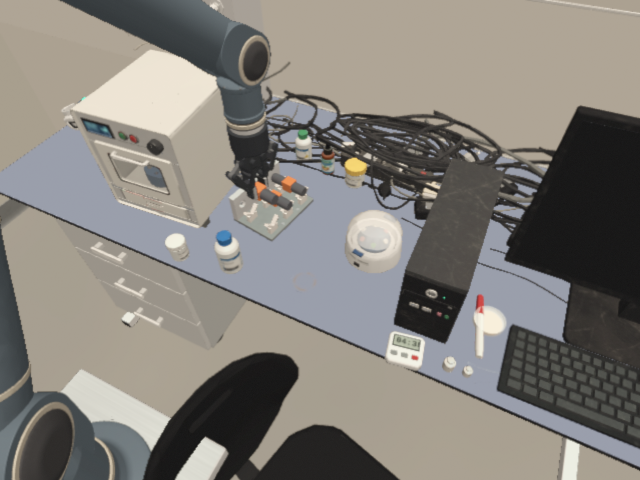

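```bash
python3 -m pendant '[0,2,10,0,0,0,15,0,0,25,0,0,0,15,0,0,25,0,0,0,15,0,0,8,0,0,0,15,0,0,0,0,0,0,15,0,0,0,0,0,0,15]'
python3 -m pendant '[0,0,2,0,0,0,15,0,0,2,0,0,0,15,0,0,2,0,0,0,15,0,0,0,0,0,0,15]'
```

```text
clock: 17.95
eef_pos: [0.5897, 0.0271, 0.2187]
tool_rot: [0.767, 0.642, 0.0, 0.0]
ft_force: [0.2, 0.3, -1.6]
finger_gap: 0.0247
clock: 18.35
eef_pos: [0.5892, 0.0274, 0.2122]
tool_rot: [0.766, 0.642, 0.0, -0.0]
ft_force: [0.3, -0.1, -2.6]
finger_gap: 0.0245
```

```bash
python3 -m pendant '[0,0,1.5,0,0,0,15,0,0,1.5,0,0,0,15,0,0,0,0,0,0,15]'; python3 -m pendant '[3,0,0,0,0,0,15,3,0,0,0,0,0,15,2,0,0,0,0,0,15,0,0,0,0,0,0,15]'
```

```text
clock: 18.65
eef_pos: [0.5894, 0.0273, 0.2094]
tool_rot: [0.766, 0.642, 0.0, 0.0]
ft_force: [-1.3, -0.3, 1.2]
finger_gap: 0.0246
clock: 19.05
eef_pos: [0.5906, 0.0345, 0.2094]
tool_rot: [0.767, 0.642, -0.0, 0.0]
ft_force: [-2.7, -3.7, 1.3]
finger_gap: 0.0242
```

```bash
python3 -m pendant '[3,-0.5,0,0,0,0,15,3,0,0,0,0,0,15,3,0,0,0,0,0,15,0,0,0,0,0,0,15]'; python3 -m pendant '[4,0,0,0,0,0,15,4,0,0,0,0,0,15,0,0,0,0,0,0,15,0,0,0,0,0,0,15]'
python3 - <<'E'
from h import *
from rig import capture,state
s=state();c=wristcam(capture('wrist'),s);cv2.imwrite('pics/w11.png',c['img'][:,:,::-1]);print(s["eef_pos"])
E
```

```text
clock: 19.45
eef_pos: [0.5917, 0.042, 0.2094]
tool_rot: [0.767, 0.642, -0.001, 0.001]
ft_force: [-1.4, -8.8, 4.0]
finger_gap: 0.0247
clock: 19.85
eef_pos: [0.5922, 0.0439, 0.2095]
tool_rot: [0.768, 0.64, -0.004, 0.003]
ft_force: [-5.0, -20.0, 6.1]
finger_gap: 0.0248
[0.59217709 0.04388507 0.20946858]
```

View pics/w11.png

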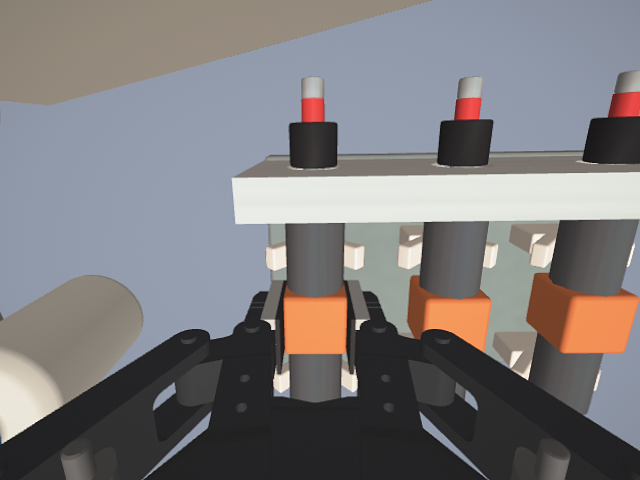

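```bash
python3 -m pendant '[2,0,0,0,0,0,15,0,0,0,0,0,0,15,-4,0,0,0,0,0,15,-5,0,0,0,0,0,15,0,0,0,0,0,0,15,0,0,0,0,0,0,38,0,0,0,0,0,0,38,0,0,0,0,0,0,38]'; python3 -m pendant '[0,0,-5,0,0,0,38,0,0,-15,0,0,0,38,0,0,-30,0,0,0,38,0,0,-40,0,0,0,38,0,0,-20,0,0,0,38,-20,0,-10,0,0,0,38,-20,0,0,0,0,0,38,0,0,0,0,0,0,38,0,0,0,0,0,0,38]'
python3 - <<'E'
from h import *
from rig import capture,state
s=state();c=wristcam(capture('wrist'),s);cv2.imwrite('pics/w12.png',c['img'][:,:,::-1]);print(s["eef_pos"])
cv2.imwrite('pics/w12z.png',cv2.resize(c['img'][60:330,200:560,::-1],None,fx=2,fy=2,interpolation=2))
t=capture("scene");cv2.imwrite("pics/s12.png",t["img"][:,:,::-1])
E
```

```text
clock: 20.7
eef_pos: [0.5921, 0.0469, 0.2091]
tool_rot: [0.766, 0.643, 0.001, -0.001]
ft_force: [0.4, -0.3, 0.2]
finger_gap: 0.0382
clock: 21.6
eef_pos: [0.5844, 0.0047, 0.329]
tool_rot: [0.767, 0.642, -0.0, -0.0]
ft_force: [-0.4, 0.4, 0.2]
finger_gap: 0.0381
[0.58442318 0.00465014 0.32900299]
```

View pics/w12.png

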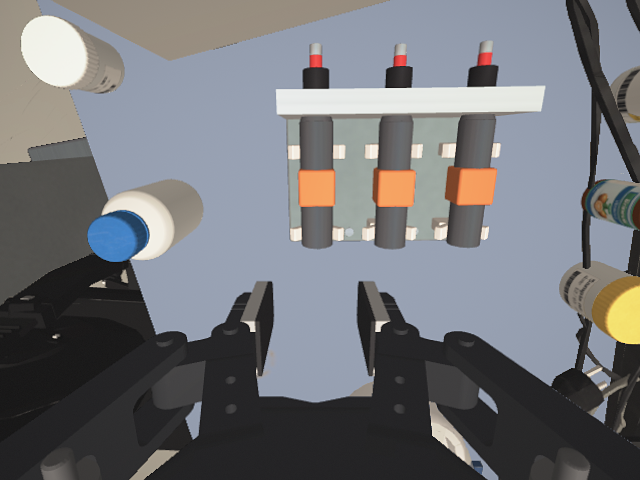

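View pics/s12.png

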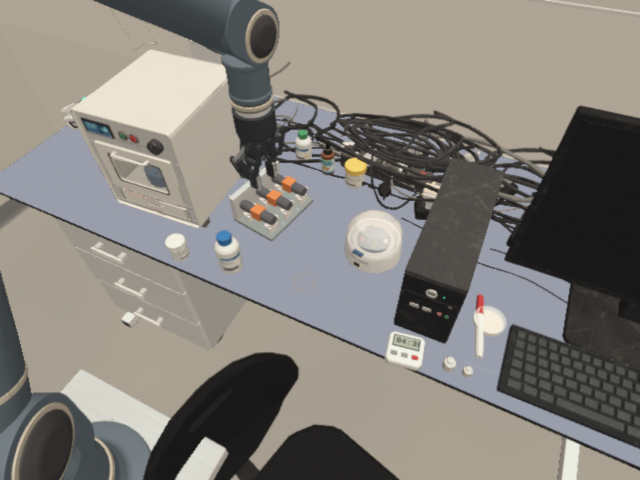

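View pics/w12z.png

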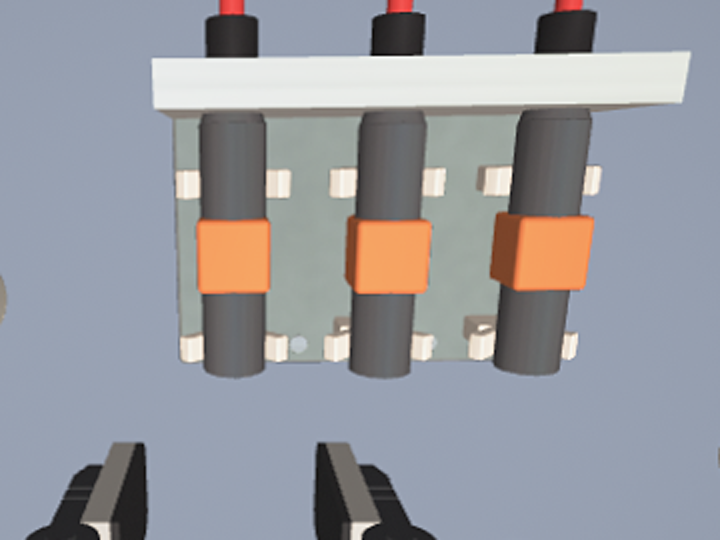

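```bash
python3 - <<'E'
from h import *
im=cv2.imread("pics/w12.png")[:,:,::-1];h=cv2.cvtColor(np.ascontiguousarray(im),cv2.COLOR_RGB2HSV)
m=cv2.inRange(h,(0,140,100),(4,255,255))|cv2.inRange(h,(174,140,100),(180,255,255))
n,l,st,ce=cv2.connectedComponentsWithStats(m[:100]);print([ (ce[i].round(1),st[i]) for i in range(1,n) if st[i][4]>15])
m=cv2.inRange(h,(3,110,80),(18,255,255));n,l,st,ce=cv2.connectedComponentsWithStats(m);print([ (ce[i].round(1),st[i]) for i in range(1,n) if st[i][4]>600])
t=np.load("top0.npy",allow_pickle=True).item()
from rig import capture
c=capture("top");d=np.abs(c["img"].astype(int)-t["img"]).max(2)
for nm,(x0,x1,y0,y1) in dict(bottle=(232,264,272,300),jar=(175,203,287,311),timer=(435,475,280,316)).items(): print(nm,(d[y0:y1,x0:x1]>30).sum())
E
```

```text
[(array([484.3,  58.8]), array([478,  53,  14,  13, 159], dtype=int32)), (array([315.5,  60.9]), array([310,  55,  12,  13, 151], dtype=int32)), (array([399.5,  60.3]), array([394,  55,  12,  12, 128], dtype=int32))]
[(array([470.2, 185.5]), array([ 445,  166,   52,   40, 1781], dtype=int32)), (array([316.4, 187.7]), array([ 298,  169,   37,   38, 1343], dtype=int32)), (array([393.5, 187.6]), array([ 373,  168,   43,   39, 1517], dtype=int32))]
bottle 30
jar 655
timer 0
```

```bash
python3 - <<'E'
from rig import hand_in,state,capture
from h import *
a=load("scene0")["img"].astype(int);b=capture("scene")["img"].astype(int);d=np.abs(a-b).max(2)
print((d[225:275,160:245]>30).sum(),(d[330:372,383:428]>30).sum(),state()["clock"])
print(hand_in())
E
```

```text
0 0 21.8
the job is handed in; nothing more can be done
None
```

I racked both loose spindles chamfer first, one in each free cradle, and handed the job in at about 21.8 s.

- **Right-hand spindle:** its chamfer already faced the plate's way, so it went straight into the far cradle (`cradle_r`). It stopped hard at about 22 N.
- **Left-hand spindle:** its chamfer faced away from the plate, so I turned it end for end in the air. It then went into the near cradle (`cradle_l`) and stopped hard at about 20 N.

**Last checks:** after release, the wrist view showed all three grip blocks in line and all three tell-tale pins out. The red bands were 12 to 13 px long on every pin, including the one on the middle spindle. The gripper was clear, with the wrist force near zero.

The bottle, jar and timer showed no change in the scene camera. A second comparison from the top camera did show changed pixels at the bottle (30) and the jar (655). I put those down to the arm blocking that camera's view, since the scene view of both was identical to the start. I did not look at the scene again after handing in.

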